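Sort the washed rubber stoppers into their dishes

ROBOT

A 6-joint arm with a two-finger parallel gripper is mounted at the origin on a cart in front of the work surface, level with it; the furniture and walls round the work are solid. World frame = base frame: x ahead of the robot, y to its left, z up, the work surface at z = 0. Lengths are in m, angles in rad, forces in N, time in s.
With the tool pointing down it reaches from about 0.3 to 0.875 m from the base axis. Payload 6.4 kg.
Tool frame: the origin (TCP) lies between the finger pads; the fingertips stand 11 mm ahead of it and the grasp point (between the pads) lies 8 mm behind it (ctrl.tcp_to_tips is the y of the fingertips in the tool frame, in m); y points along the fingers, x is the direction in which the jaws open and shut, and the axes are right-handed (so a half turn about y gives the same grasp; the last joint's range is limited). The gripper opens to 85 mm and grips with 20 to 120 N. Pads are 22 mm wide; open, the fingers measure 114 mm over their backs; the gripper's body (76 mm by 85 mm) begins 54 mm behind the grasp point. The pads swing forward as they close: fully open they stand 13 mm farther back than shut.
Start: joints at [-0.206, 0.181, 1.607, -0, 1.354, -0.206], TCP at [0.575, 0, 0.242] pointing down, gripper open.
Joint ranges: [-2.99, 2.99], [-0.89, 2.07], [0.3, 2.58], [-1.14, 4.28], [0, 2.63], [-3.12, 3.12]. Speed limits (rad/s): [2.57, 2.57, 3.01, 3.14, 3.14, 3.14].

INTERFACE

Orientations are given as a unit quaternion [w, x, y, z].
In Python, from bench import ctrl gives the robot as it stands.
- The arm moves only by the tool apply_moves, never from a script. Its argument "plan" is text: rows parted by semicolons, each of 7 numbers parted by spaces: the shift along the tool's x, y, z each as a share of 0.05 m, from -1 to 1, then the turn, a rotation vector about the tool's x, y, z each as a share of 0.12 rad, from -1 to 1, then the opening, from 0 (shut) to 1 (fully open). In form: dx dy dz wx wy wz claw; .... A call has exactly 5 rows; each row shifts and turns the commanded pose from where the row before left it, along the tool's axes as they then stand; what a row does not reach is not made up. A row lasts 1/10 s, in which the tool goes at most 50 mm and 8.59 degrees, less where a joint would pass 70% of its speed; a pose out of reach is approached as far as the arm can. A call with a number of a shift or a turn outside -1 to 1 is refused whole. A call with a gripper value outside its range is refused whole. The fingers move at their own pace and stop on an object; the grip force is fixed at half the most. Time passes only in rows, so rows that do not move let the fingers close, or fill a call up. It gives the time, the measured TCP pose, the force and the opening at its end, in the units of the state.
- ctrl.get_obs(): the state, without advancing time (a new reading comes with each control period).
- ctrl.camera(name): name is "scene" or "side" or "wrist"; returns the picture (384x512x3 uint8, red, green, blue); there is no depth.
- ctrl.get_calibration(name): a dict with "intrinsics" (3x3 intrinsics, pixels), "R" (3x3) and "t" (3): a world point X has camera coordinates R X + t. Camera axes: x right, y down, z forward; pixel columns grow to the right and rows downward; lengths in m; the calibration is good to about 2 mm. A picture is of the moment at which its call begins: read the wrist's pose just before it. get_calibration takes no time and is no camera call; for the wrist camera it gives the pose at the moment of the call.
- ctrl.hand_in(): hands the job in, once; it reports no verdict.
Trained networks look in the newest picture that a camera, given by its name, has taken for a name from the list of things; names that differ only in an ending like _2 or _b are one class to them, and where a whole thing is asked for, a point or a joint stands for the part that bears it (a point fixed in the world has none). Each returns a list of dicts, best first, with "score" (0 to 1); they miss things now and then, are a little off and sometimes report something else, mostly with a low value. They report only what shows in the picture. A call takes as long as a camera call. They do not tell look-alikes from the thing itself.
- ctrl.recognise(camera, target): "point" ([x, y, z] in m, in world coordinates, good to about 4 mm: the middle of the surface that is visible of it).
The state is a dict: "time_s": time; "q": joint angles; "dq": joint speeds; "joint_efforts": joint torques, N m; "eef_pos": TCP position; "eef_rot": TCP orientation; "wrist_force": force on the tool from outside, world axes, zero at the start; "torque": the same for the moment, N m; "opening": opening from 0.0 (shut) to 1.0 (fully open).
Only numpy, scipy, OpenCV 4.12 (cv2) and the standard library are available. Lean on these libraries where they do the work, as an engineer would, in place of code of your own. Each camera call takes 0.05 s, during which the arm holds its last target.

TASK

The four red-brown rubber stoppers are back from washing: pick them out from the small parts on the desk and stand each one, narrow end down as it stands now, on the floor of the white dish of its own size rank - the smallest stopper in the smallest dish, the next in the next, and so on up to the largest stopper in the largest dish. Leave the white tube fitting and the white bottle cap lying where they are.

Things in the scene. Friction and masses are not known exactly. Their poses are not given: they have to be found in the camera images.
- bung_1: The smallest of four plain red-brown rubber stoppers: solid, round, slightly tapered, 22 mm across its wide top, 20 mm high, standing upright on its narrow end on the desk. Origin at the centre of its underside, z up along its axis. Grip it from above round its sides, any direction.
- bung_2: The second smallest of four plain red-brown rubber stoppers: solid, round, slightly tapered, 31 mm across its wide top, 26 mm high, standing upright on its narrow end on the desk. Origin at the centre of its underside, z up along its axis. Grip it from above round its sides, any direction.
- bung_3: The second largest of four plain red-brown rubber stoppers: solid, round, slightly tapered, 40 mm across its wide top, 32 mm high, standing upright on its narrow end on the desk. Origin at the centre of its underside, z up along its axis. Grip it from above round its sides, any direction.
- bung_4: The largest of four plain red-brown rubber stoppers: solid, round, slightly tapered, 49 mm across its wide top, 38 mm high, standing upright on its narrow end on the desk. Origin at the centre of its underside, z up along its axis. Grip it from above round its sides, any direction.
- dish_1: The smallest of four shallow round white ceramic dishes, 42 mm across inside and 48 mm outside, wall 3 mm thick; its rim is 8 mm above the desk, its flat inner floor 3 mm above the desk. It stands fast on the desk. Origin at the centre of its underside, on the desk top, z up.
- dish_2: The second smallest of four shallow round white ceramic dishes, 53 mm across inside and 59 mm outside, wall 3 mm thick; its rim is 8 mm above the desk, its flat inner floor 3 mm above the desk. It stands fast on the desk. Origin at the centre of its underside, on the desk top, z up.
- dish_3: The second largest of four shallow round white ceramic dishes, 64 mm across inside and 70 mm outside, wall 3 mm thick; its rim is 8 mm above the desk, its flat inner floor 3 mm above the desk. It stands fast on the desk. Origin at the centre of its underside, on the desk top, z up.
- dish_4: The largest of four shallow round white ceramic dishes, 75 mm across inside and 81 mm outside, wall 3 mm thick; its rim is 8 mm above the desk, its flat inner floor 3 mm above the desk. It stands fast on the desk. Origin at the centre of its underside, on the desk top, z up.
- union: A white plastic tube fitting (union) with two hexagons, 38 mm long, 18 mm wide, 15 mm high, lying on the desk among the stoppers; stays where it is. Origin under its middle, y along its length.
- cap: A loose white bottle cap, 32 mm across, 14 mm high, lying hollow side up on the desk among the stoppers; stays where it is. Origin at the centre of its underside.
There are look-alikes about, which are no part of the job. Leave any purple look-alike of the bung_4 alone. Leave any green look-alike of the bung_2 alone.

How it is judged:
At the end, for the whole second after the job is handed in: Each stopper stands upright (within about 7 degrees, narrow end down) on the floor of the dish of its own size rank: its axis within 15 mm of the dish's centre, its underside less than 6 mm above the desk (the dish floor is at 3 mm); all stoppers are at rest (horizontal distance between bung_1 and dish_1 below 0.015 m and z of bung_1 in the frame of dish_1 between 0 and 0.006 m and angle between each of bung_1, bung_2, bung_3, bung_4's own z axis and vertical below 0.12 rad and linear speed of each of bung_1, bung_2, bung_3, bung_4 below 0.02 m/s and horizontal distance between bung_2 and dish_2 below 0.015 m and z of bung_2 in the frame of dish_2 between 0 and 0.006 m and horizontal distance between bung_3 and dish_3 below 0.015 m and z of bung_3 in the frame of dish_3 between 0 and 0.006 m and horizontal distance between bung_4 and dish_4 below 0.015 m and z of bung_4 in the frame of dish_4 between 0 and 0.006 m); the robot touches nothing.
It fails at once if the white tube fitting is moved by more than 20 mm (distance of union from where it was at the start of the episode above 0.02 m).
It fails at once if the white bottle cap is moved by more than 20 mm (distance of cap from where it was at the start of the episode above 0.02 m).
It also fails if it takes over 83 s, if anything falls off the work surface, if the arm or the gripper's body presses on something with over 40 N, if the wrist force passes 120 N, or if a joint passes its speed limit or range.

## Working session

There is one attempt and no reset: what is moved stays moved. The work goes in short steps, Python scripts to look and compute and a tool call to move; the robot and the scene stay as the last step left them, time stands still between calls to the robot, and variables do not carry over. Pictures are saved under pics/ and viewed, and the job is handed in when it is done.

Besides the shell and the picture viewer there is one more tool, called after "Call:" by a JSON object that holds its "name" and its "arguments", one argument or row to a line. apply_moves: Moves the arm, as the interface text tells. Shift numbers are shares of 0.05 m and turn numbers shares of 0.12 rad, none past 1 either way. Its arguments: {"type":"object","properties":{"plan":{"type":"string"}},"required":["plan"]}

```bash
mkdir -p pics; ls; python3 - <<'E'
from bench import ctrl
import cv2
o=ctrl.get_obs();print(o)
for n in("scene","side","wrist"):
    im=ctrl.camera(n);cv2.imwrite(f"pics/{n}0.png",im[:,:,::-1])
    c=ctrl.get_calibration(n);print(n,c)
for n in("scene",):
  for t in ("bung_1","dish_1","union","cap"):
    for r in ctrl.recognise(n,t):print(n,t,r)
print(ctrl.get_obs()["time_s"])
E
```

```text
pics
{'time_s': 0.0, 'q': array([-2.06295654e-01,  1.81552492e-01,  1.60801069e+00, -1.66182759e-05,
        1.35377849e+00, -2.06264777e-01]), 'dq': array([ 0.0021858 ,  0.00103447,  0.00011211, -0.00138293,  0.00034426,
       -0.00046333]), 'joint_efforts': array([ 3.41415571e-04, -4.44869328e+01, -3.51340663e+01, -2.51131587e-04,
        9.11703974e-03,  3.43231875e-05]), 'eef_pos': array([5.74469643e-01, 1.25888660e-04, 2.41376391e-01]), 'eef_rot': array([ 7.07227551e-01, -7.06985470e-01,  6.16084320e-04,  5.96791284e-04]), 'wrist_force': array([-0.37491187, -0.20362463, -0.69955147]), 'torque': array([ 0.0032896 , -0.03100943, -0.045177  ]), 'opening': 1.0017768165842882}
scene {'intrinsics': array([[442.58483601,   0.        , 256.33298992],
       [  0.        , 442.58483601, 191.80856003],
       [  0.        ,   0.        ,   1.        ]]), 'R': array([[ 0.73862597, -0.67366232,  0.02471333],
       [-0.33803828, -0.40185636, -0.85102385],
       [ 0.58323391,  0.62023426, -0.5245452 ]]), 't': array([-0.35016196,  0.23184858,  0.96136398])}
side {'intrinsics': array([[388.5
[... 446 characters left out ...]
743, 193.08354597],
       [  0.        ,   0.        ,   1.        ]]), 'R': array([[ 9.99998991e-01, -1.36314005e-04, -1.41402193e-03],
       [ 3.15741348e-04, -9.49160145e-01,  3.14793457e-01],
       [-1.38504401e-03, -3.14793585e-01, -9.49159144e-01]]), 't': array([-0.57474698, -0.04066574,  0.37953783])}
scene bung_1 {'point': [0.4541, 0.2907, 0.035], 'score': 0.59}
scene bung_1 {'point': [0.492, 0.3821, 0.0343], 'score': 0.57}
scene dish_1 {'point': [0.62, -0.081, 0.0036], 'score': 0.84}
scene dish_1 {'point': [0.4757, -0.1194, -0.0006], 'score': 0.79}
scene dish_1 {'point': [0.5935, -0.24, -0.0027], 'score': 0.73}
scene dish_1 {'point': [0.4605, -0.2655, 0.0014], 'score': 0.52}
0.35
```

View pics/scene0.png

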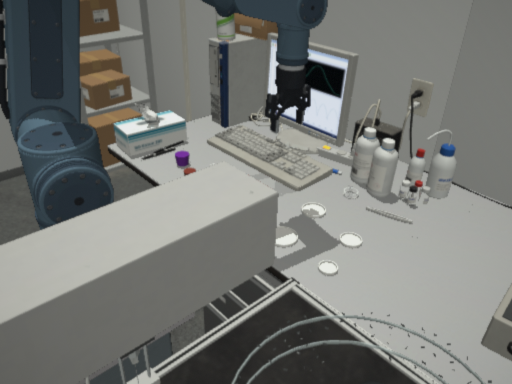

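View pics/side0.png

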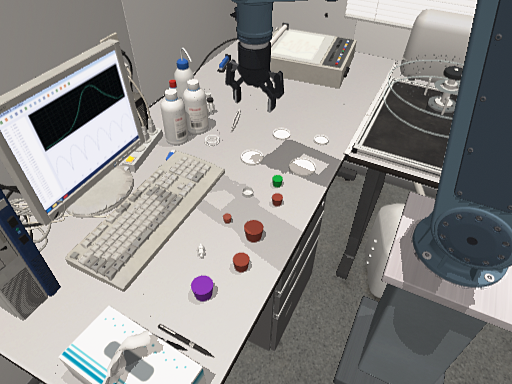

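View pics/wrist0.png

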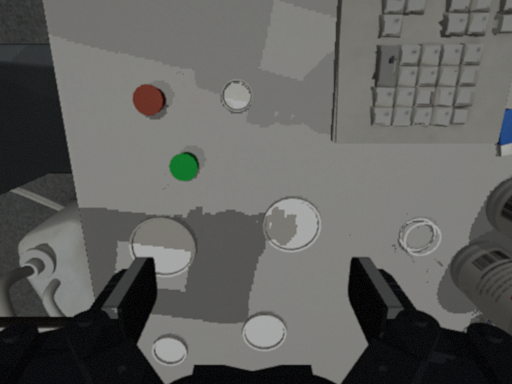

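```bash
cat > h.py <<'E'
import numpy as np,cv2
from bench import ctrl
def ray(c,uv,z):
    K,R,t=(np.array(c[k]) for k in("intrinsics","R","t"))
    d=R.T@np.linalg.inv(K)@np.array([uv[0],uv[1],1.]);o=-R.T@t
    return o+d*(z-o[2])/d[2]
def proj(c,X):
    K,R,t=(np.array(c[k]) for k in("intrinsics","R","t"))
    p=K@(R@np.array(X)+t);return p[:2]/p[2]
def red(im):
    h=cv2.cvtColor(im,cv2.COLOR_RGB2HSV)
    m=(((h[...,0]<8)|(h[...,0]>172))&(h[...,1]>110)&(h[...,2]>40)).astype(np.uint8)
    n,l,s,ce=cv2.connectedComponentsWithStats(m)
    return [(ce[i],s[i]) for i in range(1,n) if s[i][4]>15],l
E
python3 - <<'E'
from h import *
im=ctrl.camera("side");c=ctrl.get_calibration("side")
cv2.imwrite("pics/side_z.png",cv2.resize(im[110:320,150:350],None,fx=3,fy=3,interpolation=cv2.INTER_CUBIC)[:,:,::-1])
for ce,s in red(im)[0]: print(ce.round(1),s,ray(c,ce,0.018).round(3))
for t in ("bung_1","dish_1","union","cap"):
    for r in ctrl.recognise("side",t):print(t,r,proj(c,r['point']).round())
E
```

```text
[172.3  83. ] [169  80   7   8  46] [ 1.095 -0.329  0.018]
[276.9 199.1] [272 194  11  12 102] [0.468 0.065 0.018]
[226.8 217.8] [223 214   8   9  60] [0.555 0.187 0.018]
[253.3 230.2] [244 220  19  22 325] [0.475 0.193 0.018]
[240.8 261.5] [233 253  16  19 245] [0.457 0.292 0.018]
bung_1 {'point': [0.4933, 0.4015, 0.0404], 'score': 0.87} [201. 286.]
bung_1 {'point': [0.4738, 0.2061, 0.0395], 'score': 0.64} [251. 228.]
bung_1 {'point': [0.4531, 0.2991, 0.0326], 'score': 0.63} [241. 261.]
bung_1 {'point': [0.5609, 0.1854, 0.0189], 'score': 0.56} [225. 216.]
bung_1 {'point': [0.4959, 0.0047, 0.0276], 'score': 0.5} [277. 180.]
dish_1 {'point': [0.4623, -0.1111, -0.0019], 'score': 0.67} [302. 168.]
dish_1 {'point': [0.6203, -0.0789, 0.0033], 'score': 0.63} [251. 157.]
dish_1 {'point': [0.5927, -0.2377, 0.0024], 'score': 0.47} [280. 134.]
union {'point': [0.5602, 0.3074, 0.0117], 'score': 0.56} [200. 252.]
cap {'point': [0.5571, 0.0686, 0.0075], 'score': 0.4} [247. 192.]
```

View pics/side_z.png

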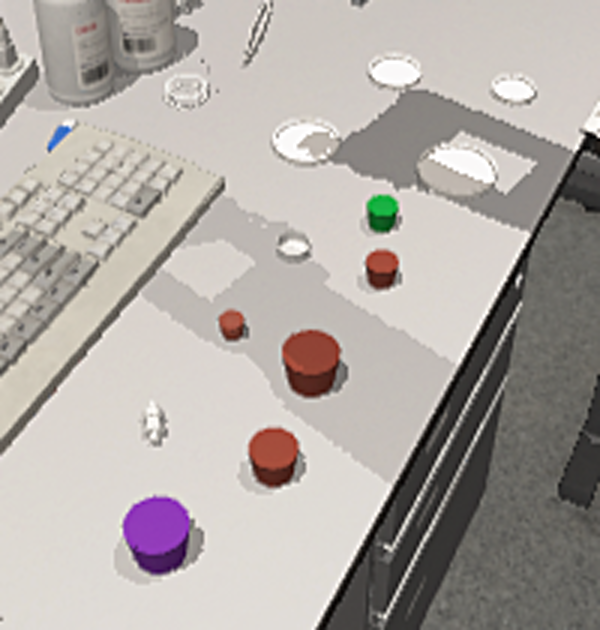

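```bash
cat > ov.py <<'E'
from h import *
def circ(im,c,xy,r,z,col,f):
    a=np.linspace(0,2*np.pi,60)
    p=np.array([proj(c,[xy[0]+r*np.cos(t),xy[1]+r*np.sin(t),z]) for t in a])
    cv2.polylines(im,[np.round((p+.5)*f-.5).astype(int)],True,col,1)
E
python3 - <<'E'
from ov import *
print(ctrl.tcp_to_tips)
D=[((.4605,-.2655),.024),((.593,-.239),.0295),((.62,-.080),.035),((.467,-.115),.0405)]
B=[((.555,.187),.011,.020),((.468,.065),.0155,.026),((.457,.292),.020,.032),((.475,.193),.0245,.038)]
for n,f,(y0,y1,x0,x1) in(("wrist",2,(60,384,60,400)),("side",3,(110,310,160,350))):
    im=cv2.imread(f"pics/{n}0.png");c=ctrl.get_calibration(n)
    big=cv2.resize(im,None,fx=f,fy=f)
    for xy,r in D: circ(big,c,xy,r,.008,(0,0,255),f)
    for xy,r,h in B: circ(big,c,xy,r,h,(255,255,0),f)
    cv2.imwrite(f"pics/{n}_ov.png",big[y0*f:y1*f,x0*f:x1*f][:600,:800])
E
```

```text
0.011
```

View pics/wrist_ov.png

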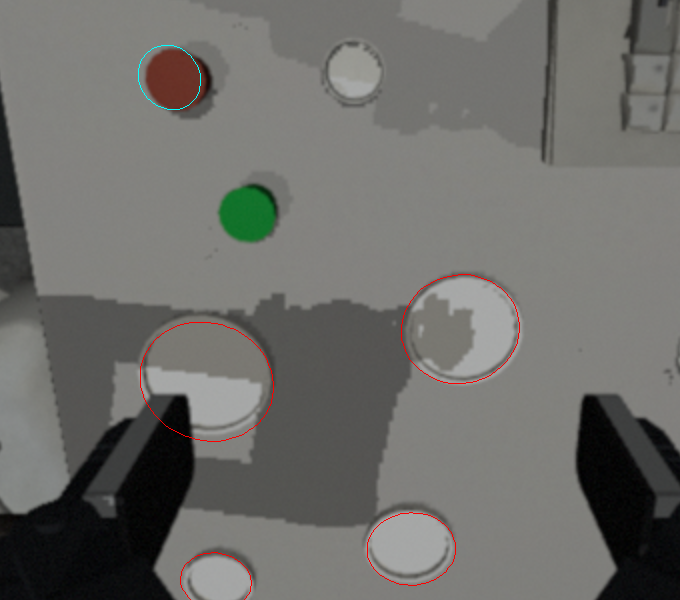

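View pics/side_ov.png

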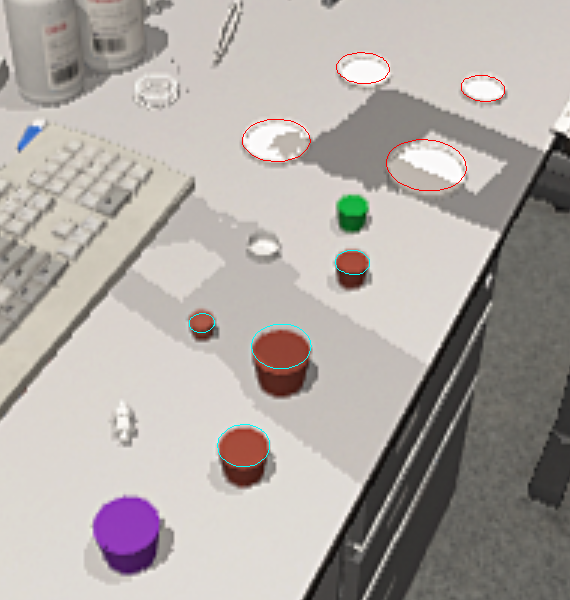

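Call:
{"name": "apply_moves", "arguments": {
  "plan": "-0.6 0 1 0 0 0 1; -0.6 0 1 0 0 0 1; -0.6 0 0.6 0 0 0 1; 0 0 0 0 0 0 1; 0 0 0 0 0 0 1"
}}

```text
time_s: 1.1
eef_pos: [0.4933, 0.1164, 0.2427]
eef_rot: [-0.707, 0.707, 0.001, -0.0]
wrist_force: [0.2, -0.5, 0.6]
opening: 1.0
```

```bash
cat > look.py <<'E'
import sys
from ov import *
D=[((.461,-.264),.024),((.593,-.2365),.0295),((.621,-.080),.035),((.467,-.112),.0405)]
B=[((.555,.187),.011,.020),((.470,.065),.0155,.026),((.457,.292),.020,.032),((.475,.193),.0245,.038)]
def look(n,tag,f=1.5,D=D,B=B):
    o=ctrl.get_obs();print(o["time_s"],o["eef_pos"].round(4),o["eef_rot"].round(4),o["opening"])
    c=ctrl.get_calibration(n);im=ctrl.camera(n)[:,:,::-1].copy()
    big=cv2.resize(im,None,fx=f,fy=f,interpolation=cv2.INTER_CUBIC)
    for xy,r in D: circ(big,c,xy,r,.008,(0,0,255),f)
    for xy,r,h in B: circ(big,c,xy,r,h,(255,255,0),f)
    cv2.imwrite(f"pics/{tag}.png",big)
    return im[:,:,::-1],c
E
python3 -c "
from look import *
im,c=look('wrist','w1')
for ce,s in red(im)[0]: print(ce,s,[ray(c,ce,h).round(4)[:2] for h in (.02,.026,.032,.038)])
"
```

```text
1.1 [0.4933 0.1164 0.2427] [-7.070e-01  7.072e-01  1.100e-03 -3.000e-04] 1.0001716467680177
[230.24692573  79.36202656] [ 206   53   50   53 2033] [array([0.4721, 0.1994]), array([0.4725, 0.1994]), array([0.4728, 0.1993]), array([0.4732, 0.1993])]
[315.03072626  95.91620112] [305  85  21  22 358] [array([0.5577, 0.1837]), array([0.5566, 0.1839]), array([0.5555, 0.1841]), array([0.5545, 0.1844])]
[230.34727273 206.3       ] [218 192  26  28 550] [array([0.4697, 0.0641]), array([0.4701, 0.0664]), array([0.4705, 0.0686]), array([0.4709, 0.0709])]
```

View pics/w1.png

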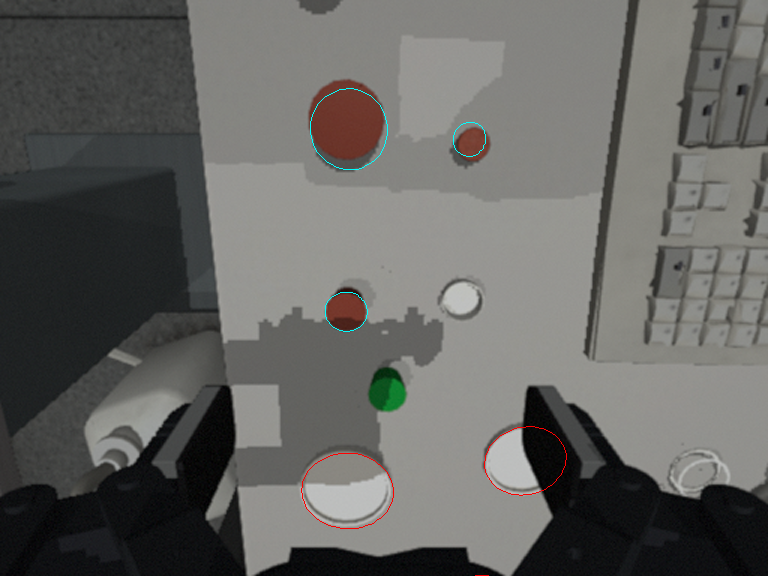

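Call:
{"name": "apply_moves", "arguments": {
  "plan": "-0.2 0.2 0.8 0 0 0 1; -0.18 0.6 0.8 0 0 0 1; 0 0.7 0.06 0 0 0 1; 0 0.7 0 0 0 0 1; 0 0.4 0 0 0 0 1"
}}

```text
time_s: 1.65
eef_pos: [0.4741, 0.1973, 0.1099]
eef_rot: [-0.707, 0.707, -0.001, -0.001]
wrist_force: [-0.1, -0.1, 0.0]
opening: 1.002
```

Call:
{"name": "apply_moves", "arguments": {
  "plan": "0 0.6 0.03 0 0 0 1; 0 0.6 0 0 0 0 1; 0 0.4 0 0 0 0 1; 0 0.16 0 0 0 0 1; 0 0 0 0 0 0 1"
}}

```text
time_s: 2.15
eef_pos: [0.4747, 0.1987, 0.0237]
eef_rot: [-0.707, 0.707, -0.001, -0.0]
wrist_force: [-0.2, -0.2, 0.5]
opening: 0.999
```

```bash
python3 -c "
from look import *
look('wrist','w2',1.2); look('side','s2',1.5)
"
```

```text
2.15 [0.4747 0.1987 0.0237] [-7.069e-01  7.073e-01 -1.300e-03 -3.000e-04] 0.9987823551081355
2.2 [0.4754 0.1991 0.0248] [-7.071e-01  7.071e-01 -4.000e-04  3.000e-04] 1.0020325515400226
```

View pics/w2.png

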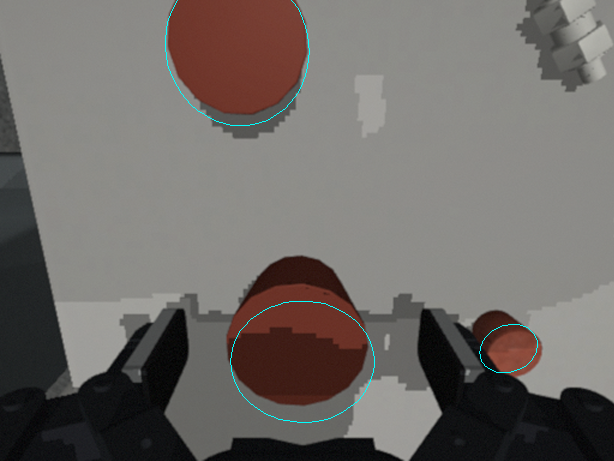

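View pics/s2.png

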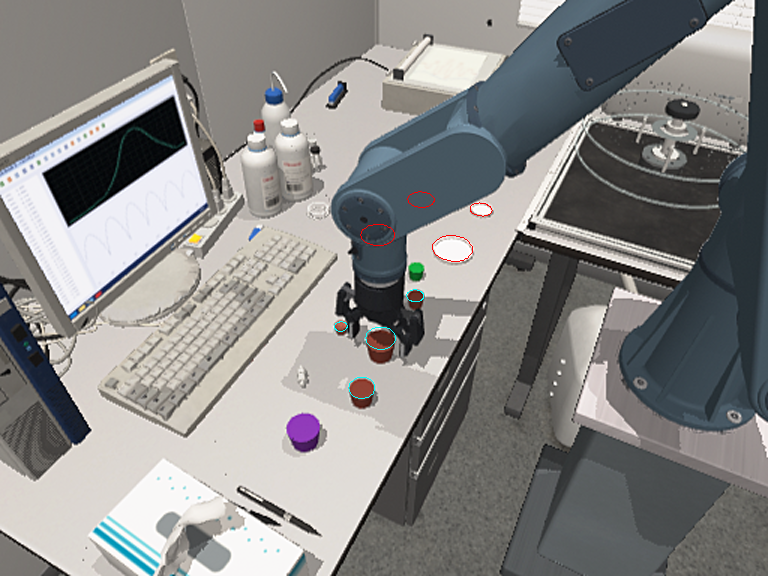

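Call:
{"name": "apply_moves", "arguments": {
  "plan": "0 0 0 0 0 0 0; 0 0 0 0 0 0 0; 0 0 0 0 0 0 0; 0 0 0 0 0 0 0; 0 0 0 0 0 0 0"
}}

```text
time_s: 2.75
eef_pos: [0.4755, 0.1998, 0.0261]
eef_rot: [0.707, -0.707, -0.001, -0.001]
wrist_force: [-1.7, -0.1, 6.3]
opening: 0.554
```

Call:
{"name": "apply_moves", "arguments": {
  "plan": "0 -0.3 0 0 0 0 0; 0 -0.6 0 0 0 0 0; 0 -0.6 0 0 0 0 0; 0 -0.6 -0.5 0 0 0 0; 0 0 -1 0 0 0 0"
}}

```text
time_s: 3.25
eef_pos: [0.4779, 0.1261, 0.1347]
eef_rot: [0.707, -0.707, -0.005, -0.002]
wrist_force: [2.1, -0.9, -1.3]
opening: 0.552
```

Call:
{"name": "apply_moves", "arguments": {
  "plan": "0 0 -1 0 0 0 0; 0 0 -1 0 0 0 0; 0 0 -1 0 0 0 0; 0 0 -1 0 0 0 0; 0 0 -0.4 0 0 0 0"
}}

```text
time_s: 3.75
eef_pos: [0.4749, -0.0994, 0.1306]
eef_rot: [-0.706, 0.708, -0.0, 0.002]
wrist_force: [0.4, -0.1, -1.3]
opening: 0.551
```

```bash
python3 -c "
from look import *
look('wrist','w3',1.2)
"
```

```text
3.75 [ 0.4749 -0.0994  0.1306] [-7.064e-01  7.078e-01 -5.000e-04  1.700e-03] 0.5514340342123243
```

View pics/w3.png

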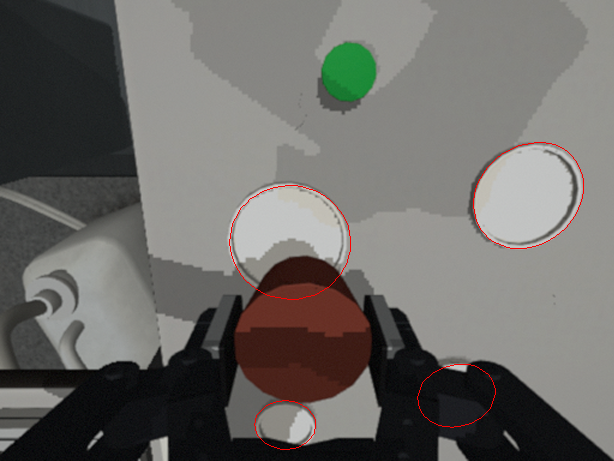

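Call:
{"name": "apply_moves", "arguments": {
  "plan": "-0.15 0.4 -0.2 0 0 0 0; 0 0.6 -0.02 0 0 0 0; 0 0.6 0 0 0 0 0; 0 0.3 0 0 0 0 0; 0 0 0 0 0 0 0"
}}

```text
time_s: 4.3
eef_pos: [0.4653, -0.105, 0.0328]
eef_rot: [0.708, -0.706, 0.001, 0.002]
wrist_force: [-1.0, 0.6, -0.4]
opening: 0.556
```

```bash
python3 -c "
from look import *
im,c=look('side','s4',1.5)
cv2.imwrite('pics/s4z.png',cv2.resize(im[120:240,230:370],None,fx=5,fy=5,interpolation=cv2.INTER_CUBIC)[:,:,::-1])
look('scene','x',1); look('scene','x',1)
"
```

```text
4.3 [ 0.4653 -0.105   0.0328] [ 0.7079 -0.7063  0.0014  0.0016] 0.5559033543272066
4.35 [ 0.4664 -0.1056  0.0342] [ 7.075e-01 -7.067e-01  6.000e-04  9.000e-04] 0.5551139491442507
4.4 [ 0.4674 -0.1061  0.0352] [ 7.071e-01 -7.071e-01 -2.000e-04  1.000e-04] 0.5524603530535269
```

View pics/s4z.png

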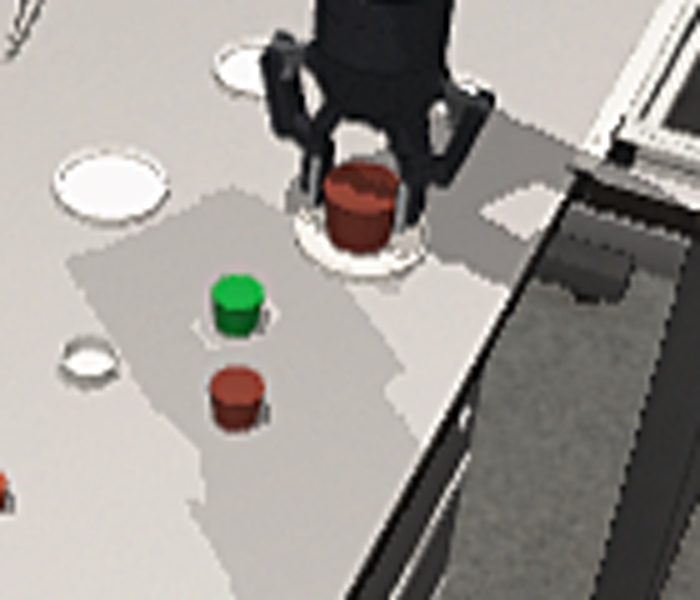

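Call:
{"name": "apply_moves", "arguments": {
  "plan": "0 0.04 -0.1 0 0 0 0; 0 0.06 0 0 0 0 0; 0 0 0 0 0 0 0; 0 0 0 0 0 0 0; 0 0 0 0 0 0 0"
}}

```text
time_s: 4.95
eef_pos: [0.4672, -0.1114, 0.0299]
eef_rot: [-0.707, 0.707, 0.0, 0.0]
wrist_force: [0.4, -0.2, -0.9]
opening: 0.552
```

Call:
{"name": "apply_moves", "arguments": {
  "plan": "0 0.02 0 0 0 0 0; 0 0.02 0 0 0 0 0; 0 0 0 0 0 0 0; 0 0 0 0 0 0 0; 0 0 0 0 0 0 0"
}}

```text
time_s: 5.45
eef_pos: [0.4674, -0.1114, 0.0291]
eef_rot: [-0.707, 0.707, 0.0, -0.0]
wrist_force: [-6.0, 2.6, 16.2]
opening: 0.553
```

Call:
{"name": "apply_moves", "arguments": {
  "plan": "0 0 0 0 0 0 0.8; 0 0 0 0 0 0 1; 0 0 0 0 0 0 1; 0 -0.3 0 0 0 0 1; 0 -0.6 0 0 0 0 1"
}}

```text
time_s: 5.95
eef_pos: [0.4652, -0.1104, 0.071]
eef_rot: [0.708, -0.706, 0.002, 0.002]
wrist_force: [0.2, -0.8, 0.9]
opening: 1.001
```

Call:
{"name": "apply_moves", "arguments": {
  "plan": "0 -0.6 0 0 0 0 1; 0 -0.4 0.8 0 0 0 1; 0 0 1 0 0 0 1; 0 0 1 0 0 0 1; 0 0 0.5 0 0 0 0.75"
}}

```text
time_s: 6.45
eef_pos: [0.4665, 0.0567, 0.1228]
eef_rot: [0.707, -0.707, -0.001, 0.001]
wrist_force: [0.0, -0.5, 0.2]
opening: 0.857
```

```bash
python3 -c "
from look import *
B=[((.557,.184),.011,.020),((.470,.0655),.0155,.026),((.4565,.296),.020,.032),((.467,-.112),.0245,.041)]
im,c=look('side','s5',1.5,B=B)
b=cv2.imread('pics/s5.png')
cv2.imwrite('pics/s5z.png',cv2.resize(b[180:450,330:530],None,fx=2.2,fy=2.2))
"
```

```text
6.45 [0.4665 0.0567 0.1228] [ 7.074e-01 -7.068e-01 -6.000e-04  6.000e-04] 0.85740854206794
```

View pics/s5z.png

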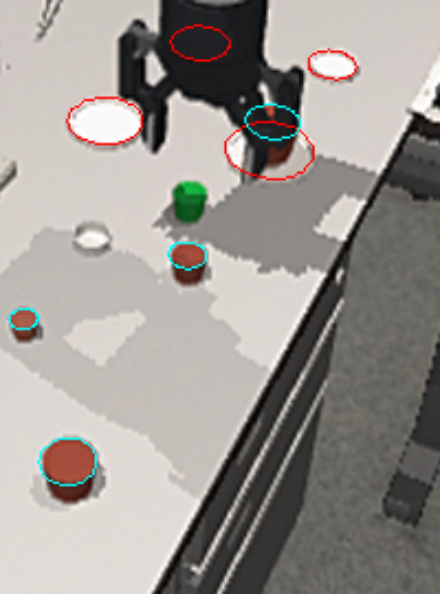

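Call:
{"name": "apply_moves", "arguments": {
  "plan": "0.08 0.3 0.16 0 0 0 0.75; 0 0.6 0 0 0 0 0.75; 0 0.6 0 0 0 0 0.75; 0 0.4 0 0 0 0 0.75; 0 0 0 0 0 0 0.75"
}}

```text
time_s: 7.0
eef_pos: [0.4685, 0.0618, 0.025]
eef_rot: [0.707, -0.707, 0.002, 0.002]
wrist_force: [0.1, 0.9, 0.2]
opening: 0.752
```

Call:
{"name": "apply_moves", "arguments": {
  "plan": "0.03 0.1 0.06 0 0 0 0.75; 0 0.04 0 0 0 0 0.75; 0 0 0 0 0 0 0.75; 0 0 0 0 0 0 0.75; 0 0 0 0 0 0 0.75"
}}

```text
time_s: 7.5
eef_pos: [0.4732, 0.0646, 0.0214]
eef_rot: [-0.707, 0.707, 0.0, 0.0]
wrist_force: [-1.3, -0.1, -0.3]
opening: 0.75
```

Call:
{"name": "apply_moves", "arguments": {
  "plan": "-0.05 0.02 0 0 0 0 0.5; 0 0 0 0 0 0 0; 0 0 0 0 0 0 0; 0 0 0 0 0 0 0; 0 0 0 0 0 0 0"
}}

```text
time_s: 8.0
eef_pos: [0.4701, 0.0646, 0.0201]
eef_rot: [-0.707, 0.707, -0.0, -0.0]
wrist_force: [-2.5, 0.7, 5.6]
opening: 0.337
```

Call:
{"name": "apply_moves", "arguments": {
  "plan": "0 -0.4 0 0 0 0 0; 0 -0.7 0 0 0 0 0; 0.4 -0.5 -0.6 0 0 0 0; 0.4 0 -0.9 0 0 0 0; 0.4 0 -0.9 0 0 0 0"
}}

```text
time_s: 8.5
eef_pos: [0.5317, -0.0565, 0.1012]
eef_rot: [-0.707, 0.707, 0.002, 0.0]
wrist_force: [0.6, 0.3, 0.4]
opening: 0.331
```

Call:
{"name": "apply_moves", "arguments": {
  "plan": "0.4 0 -0.9 0 0 0 0; 0.4 0 -0.9 0 0 0 0; 0.4 0 -0.9 0 0 0 0; 0.1 0 -0.6 0 0 0 0; 0 0 0 0 0 0 0"
}}

```text
time_s: 9.0
eef_pos: [0.5958, -0.225, 0.0997]
eef_rot: [-0.706, 0.708, -0.001, 0.002]
wrist_force: [0.3, 0.4, 0.2]
opening: 0.339
```

```bash
python3 -c "
from look import *
look('wrist','w6',1.2)
"
```

```text
9.0 [ 0.5958 -0.225   0.0997] [-0.7065  0.7077 -0.001   0.0019] 0.3385340524737106
```

View pics/w6.png

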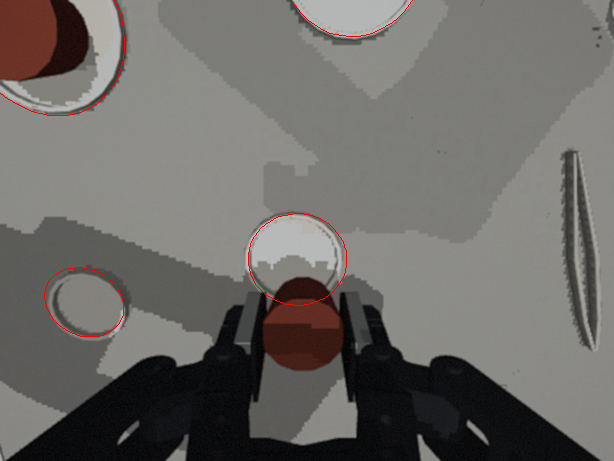

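Call:
{"name": "apply_moves", "arguments": {
  "plan": "-0.04 0.3 -0.2 0 0 0 0; 0 0.5 0 0 0 0 0; 0 0.4 0 0 0 0 0; 0 0.2 0 0 0 0 0; 0 0 0 0 0 0 0"
}}

```text
time_s: 9.55
eef_pos: [0.5914, -0.2286, 0.0272]
eef_rot: [0.708, -0.706, 0.001, 0.002]
wrist_force: [0.5, 0.4, -0.5]
opening: 0.338
```

Call:
{"name": "apply_moves", "arguments": {
  "plan": "0 0 0 0 0 0 0; 0 0 0 0 0 0 0; 0 0.02 0 0 0 0 0; 0 0 0 0 0 0 0; 0 0 0 0 0 0 0"
}}

```text
time_s: 10.05
eef_pos: [0.5934, -0.2305, 0.0292]
eef_rot: [-0.707, 0.707, 0.0, 0.0]
wrist_force: [-0.1, 0.0, -0.4]
opening: 0.34
```

Call:
{"name": "apply_moves", "arguments": {
  "plan": "0 0.04 -0.12 0 0 0 0; 0 0.04 0 0 0 0 0; 0 0.02 0 0 0 0 0; 0 0 0 0 0 0 0; 0 0 0 0 0 0 0"
}}

```text
time_s: 10.55
eef_pos: [0.5931, -0.2363, 0.0236]
eef_rot: [0.707, -0.707, 0.0, 0.0]
wrist_force: [-0.4, 0.2, 0.3]
opening: 0.334
```

Call:
{"name": "apply_moves", "arguments": {
  "plan": "0 0.02 0 0 0 0 0; 0 0 0 0 0 0 0; 0 0 0 0 0 0 0; 0 0 0 0 0 0 0; 0 0 0 0 0 0 0"
}}

```text
time_s: 11.05
eef_pos: [0.5933, -0.2364, 0.0231]
eef_rot: [-0.707, 0.707, 0.0, 0.0]
wrist_force: [-2.1, 0.9, 5.4]
opening: 0.34
```

Contact; release and rise, then head for bung_1.

Call:
{"name": "apply_moves", "arguments": {
  "plan": "0 0 0 0 0 0 0.6; 0 0 0 0 0 0 0.7; 0 0 0 0 0 0 0.7; 0 -0.3 0 0 0 0 0.7; 0 -0.6 0 0 0 0 0.7"
}}

```text
time_s: 11.55
eef_pos: [0.5913, -0.2352, 0.0661]
eef_rot: [0.708, -0.706, 0.002, 0.002]
wrist_force: [0.3, 0.4, 0.7]
opening: 0.7
```

Call:
{"name": "apply_moves", "arguments": {
  "plan": "0 -0.8 0 0 0 0 0.6; 0 -0.4 0.8 0 0 0 0.6; -0.1 0 1 0 0 0 0.6; -0.1 0 1 0 0 0 0.6; -0.1 0 1 0 0 0 0.6"
}}

```text
time_s: 12.05
eef_pos: [0.5783, -0.0457, 0.1294]
eef_rot: [-0.707, 0.707, 0.0, 0.001]
wrist_force: [0.4, 0.3, 0.8]
opening: 0.597
```

Call:
{"name": "apply_moves", "arguments": {
  "plan": "-0.1 0 1 0 0 0 0.6; -0.1 0 1 0 0 0 0.6; -0.1 0 1 0 0 0 0.6; 0 0 0.3 0 0 0 0.6; 0 0 0 0 0 0 0.6"
}}

```text
time_s: 12.55
eef_pos: [0.5633, 0.1195, 0.1288]
eef_rot: [0.707, -0.707, -0.002, 0.001]
wrist_force: [1.0, -0.2, 0.5]
opening: 0.603
```

```bash
python3 -c "
from look import *
B=[((.557,.184),.011,.020),((.593,-.2365),.0155,.029),((.4565,.296),.020,.032),((.467,-.112),.0245,.041)]
im,c=look('wrist','w7',1.2,B=B)
im,c=look('side','s7',1.5,B=B)
b=cv2.imread('pics/s7.png')
cv2.imwrite('pics/s7z.png',cv2.resize(b[180:450,330:530],None,fx=2.2,fy=2.2))
"
```

```text
12.55 [0.5633 0.1195 0.1288] [ 0.7071 -0.7071 -0.0019  0.001 ] 0.602709105099638
12.6 [0.5636 0.1177 0.1286] [-7.069e-01  7.073e-01  1.300e-03 -4.000e-04] 0.6036655802515856
```

View pics/w7.png

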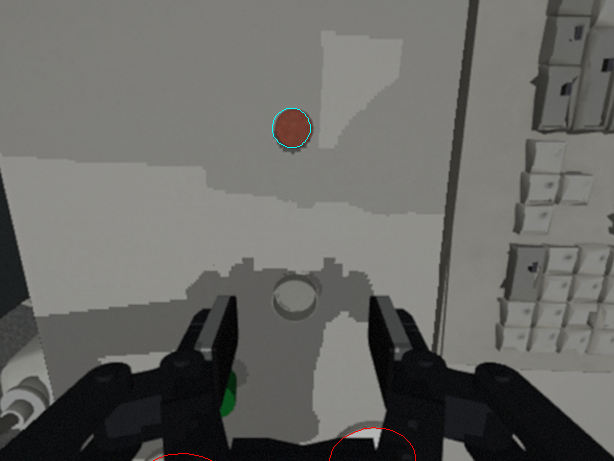

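View pics/s7z.png

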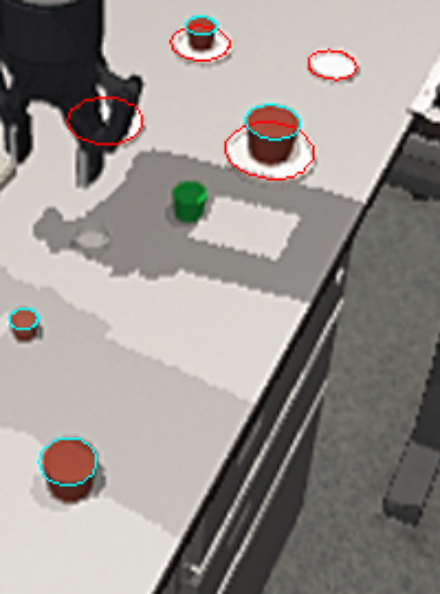

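Call:
{"name": "apply_moves", "arguments": {
  "plan": "-0.13 0 0.7 0 0 0 0.6; 0 0.3 0.65 0 0 0 0.6; 0 0.6 0 0 0 0 0.6; 0 0.6 0 0 0 0 0.6; 0 0.3 0 0 0 0 0.6"
}}

```text
time_s: 13.15
eef_pos: [0.5558, 0.1827, 0.0353]
eef_rot: [-0.707, 0.707, -0.002, -0.001]
wrist_force: [-0.5, 0.4, -0.2]
opening: 0.602
```

Call:
{"name": "apply_moves", "arguments": {
  "plan": "0 0.2 0 0 0 0 0.6; 0 0.1 0 0 0 0 0.6; 0 0 0 0 0 0 0.6; 0 0 0 0 0 0 0.6; 0 0 0 0 0 0 0.6"
}}

```text
time_s: 13.65
eef_pos: [0.5578, 0.1847, 0.024]
eef_rot: [0.707, -0.707, -0.001, -0.001]
wrist_force: [0.2, -0.5, -0.6]
opening: 0.597
```

Call:
{"name": "apply_moves", "arguments": {
  "plan": "0 0.13 0 0 0 0 0.6; 0 0 0 0 0 0 0.6; 0 0 0 0 0 0 0.4; 0 0 0 0 0 0 0; 0 0 0 0 0 0 0"
}}

```text
time_s: 14.15
eef_pos: [0.5571, 0.1847, 0.0166]
eef_rot: [0.707, -0.707, -0.0, -0.0]
wrist_force: [-0.2, -0.5, -0.5]
opening: 0.227
```

Call:
{"name": "apply_moves", "arguments": {
  "plan": "0 0 0 0 0 0 0; 0 0 0 0 0 0 0; 0 0 0 0 0 0 0; 0 -0.1 0 0 0 0 0; 0 -0.4 0 0 0 0 0"
}}

```text
time_s: 14.65
eef_pos: [0.5546, 0.1843, 0.0393]
eef_rot: [-0.707, 0.707, -0.002, -0.002]
wrist_force: [-0.3, 0.4, -0.0]
opening: 0.227
```

Call:
{"name": "apply_moves", "arguments": {
  "plan": "0 -0.7 0 0 0 0 0; 0 -0.7 -0.6 0 0 0 0; -0.2 0 -1 0 0 0 0; -0.2 0 -1 0 0 0 0; -0.2 0 -1 0 0 0 0"
}}

```text
time_s: 15.15
eef_pos: [0.5269, 0.0061, 0.1118]
eef_rot: [-0.707, 0.707, 0.001, -0.0]
wrist_force: [0.7, -0.3, 0.7]
opening: 0.233
```

Call:
{"name": "apply_moves", "arguments": {
  "plan": "-0.2 0 -1 0 0 0 0; -0.2 0 -1 0 0 0 0; -0.2 0 -1 0 0 0 0; -0.2 0 -1 0 0 0 0; -0.2 0 -0.8 0 0 0 0"
}}

```text
time_s: 15.65
eef_pos: [0.4774, -0.2312, 0.1116]
eef_rot: [-0.707, 0.707, -0.0, 0.001]
wrist_force: [0.4, 0.8, -0.2]
opening: 0.233
```

Call:
{"name": "apply_moves", "arguments": {
  "plan": "-0.1 0 -0.3 0 0 0 0; 0 0 0 0 0 0 0; 0 0 0 0 0 0 0; 0 0 0 0 0 0 0; 0 0 0 0 0 0 0"
}}

```text
time_s: 16.15
eef_pos: [0.4736, -0.242, 0.1112]
eef_rot: [0.707, -0.707, -0.001, 0.001]
wrist_force: [1.0, 0.3, -1.5]
opening: 0.233
```

```bash
python3 -c "
from look import *
B=[((.593,-.2365),.0155,.029),((.4565,.296),.020,.032),((.467,-.112),.0245,.041)]
im,c=look('wrist','w8',1.2,B=B)
"
```

```text
16.15 [ 0.4736 -0.242   0.1112] [ 7.073e-01 -7.069e-01 -7.000e-04  8.000e-04] 0.23272309441196096
```

View pics/w8.png

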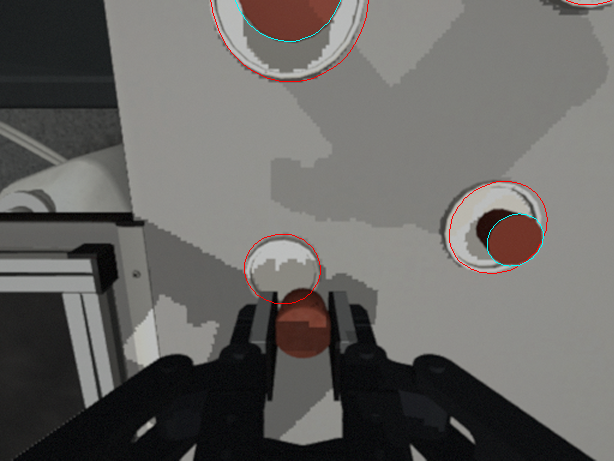

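Call:
{"name": "apply_moves", "arguments": {
  "plan": "-0.25 0 -0.44 0 0 0 0; 0 0.4 0 0 0 0 0; 0 0.6 0 0 0 0 0; 0 0.5 0 0 0 0 0; 0 0.2 0 0 0 0 0"
}}

```text
time_s: 16.7
eef_pos: [0.4596, -0.2636, 0.0239]
eef_rot: [0.708, -0.706, 0.001, 0.001]
wrist_force: [0.4, 0.7, -0.4]
opening: 0.233
```

Call:
{"name": "apply_moves", "arguments": {
  "plan": "0 0 0 0 0 0 0; 0 0 0 0 0 0 0; 0 0 0 0 0 0 0; 0 0 0 0 0 0 0; 0 0 0 0 0 0 0"
}}

```text
time_s: 17.2
eef_pos: [0.4612, -0.266, 0.0272]
eef_rot: [-0.707, 0.708, 0.0, 0.0]
wrist_force: [0.1, 0.3, -0.3]
opening: 0.231
```

Call:
{"name": "apply_moves", "arguments": {
  "plan": "0 0.06 0.03 0 0 0 0; 0 0.06 0 0 0 0 0; 0 0 0 0 0 0 0; 0 0 0 0 0 0 0; 0 0 0 0 0 0 0"
}}

```text
time_s: 17.7
eef_pos: [0.4607, -0.2641, 0.0202]
eef_rot: [0.707, -0.707, 0.0, 0.0]
wrist_force: [-0.2, -0.4, 0.2]
opening: 0.233
```

Call:
{"name": "apply_moves", "arguments": {
  "plan": "0 0 0 0 0 0 0.5; 0 0 0 0 0 0 0.6; 0 0 0 0 0 0 0.6; 0 -0.3 0 0 0 0 0.6; 0 -0.7 0 0 0 0 0.6"
}}

```text
time_s: 18.2
eef_pos: [0.4588, -0.2624, 0.0689]
eef_rot: [0.709, -0.706, 0.002, 0.002]
wrist_force: [0.4, 0.1, -0.0]
opening: 0.601
```

Call:
{"name": "apply_moves", "arguments": {
  "plan": "0 -0.8 0 0 0 0 1; 0 -0.4 0.8 0 0 0 1; 0 0 1 0 0 0 1; 0 0 1 0 0 0 1; 0 0 1 0 0 0 1"
}}

```text
time_s: 18.7
eef_pos: [0.4608, -0.0726, 0.1319]
eef_rot: [-0.707, 0.707, 0.0, 0.001]
wrist_force: [0.6, -0.1, 0.0]
opening: 1.001
```

Call:
{"name": "apply_moves", "arguments": {
  "plan": "0 0 1 0 0 0 1; 0 0 1 0 0 0 1; 0 0 1 0 0 0 1; 0 0 1 0 0 0 1; 0 0 1 0 0 0 0.85"
}}

```text
time_s: 19.2
eef_pos: [0.4607, 0.1781, 0.1318]
eef_rot: [0.707, -0.707, -0.001, -0.001]
wrist_force: [0.9, 0.2, 0.5]
opening: 0.863
```

```bash
python3 -c "
from look import *
B=[((.461,-.264),.011,.023),((.593,-.2365),.0155,.029),((.4565,.296),.020,.032),((.467,-.112),.0245,.041)]
im,c=look('wrist','w9',1.2,B=B)
im,c=look('side','s9',1.5,B=B)
b=cv2.imread('pics/s9.png')
cv2.imwrite('pics/s9z.png',cv2.resize(b[180:450,330:530],None,fx=2.2,fy=2.2))
"
```

```text
19.2 [0.4607 0.1781 0.1318] [ 7.072e-01 -7.070e-01 -8.000e-04 -7.000e-04] 0.8627890251995498
19.25 [0.4599 0.1847 0.132 ] [ 7.086e-01 -7.056e-01 -2.200e-03  5.000e-04] 0.8488919612368864
```

View pics/w9.png

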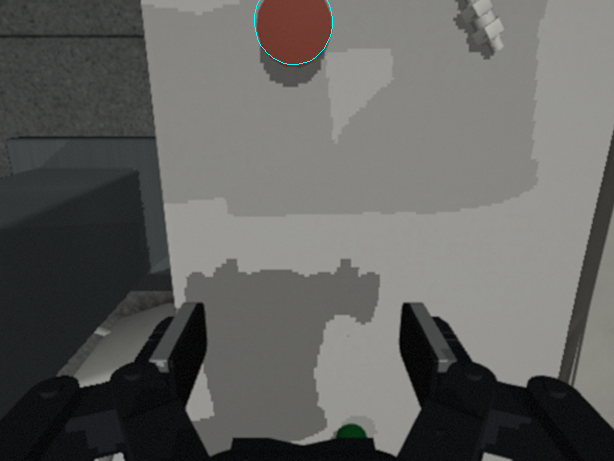

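View pics/s9z.png

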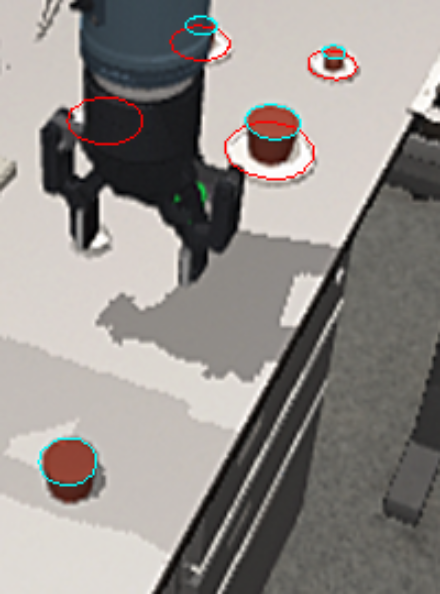

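Call:
{"name": "apply_moves", "arguments": {
  "plan": "-0.06 0 0.8 0 0 0 0.85; 0 0 0.8 0 0 0 0.85; 0 0.3 0.6 0 0 0 0.85; 0 0.6 0 0 0 0 0.85; 0 0.6 0 0 0 0 0.85"
}}

```text
time_s: 19.8
eef_pos: [0.4587, 0.2868, 0.0561]
eef_rot: [0.707, -0.707, -0.002, -0.0]
wrist_force: [0.0, 0.1, -0.5]
opening: 0.85
```

Call:
{"name": "apply_moves", "arguments": {
  "plan": "0 0.4 0 0 0 0 0.85; 0 0 0 0 0 0 0.85; 0 0 0 0 0 0 0.85; 0 0 0 0 0 0 0.85; 0 0 0 0 0 0 0.85"
}}

```text
time_s: 20.3
eef_pos: [0.459, 0.2862, 0.037]
eef_rot: [0.707, -0.707, -0.001, -0.001]
wrist_force: [-0.7, -0.3, 0.9]
opening: 0.851
```

Call:
{"name": "apply_moves", "arguments": {
  "plan": "-0.04 0 0.18 0 0 0 0.85; 0 0.2 0 0 0 0 0.85; 0 0.1 0 0 0 0 0.85; 0 0 0 0 0 0 0.85; 0 0 0 0 0 0 0.85"
}}

```text
time_s: 20.8
eef_pos: [0.4553, 0.2948, 0.0197]
eef_rot: [-0.707, 0.707, -0.0, -0.0]
wrist_force: [0.1, 0.7, 0.1]
opening: 0.846
```

Call:
{"name": "apply_moves", "arguments": {
  "plan": "0 -0.04 0 0 0 0 0.6; 0 0 0 0 0 0 0; 0 0 0 0 0 0 0; 0 0 0 0 0 0 0; 0 0 0 0 0 0 0"
}}

```text
time_s: 21.3
eef_pos: [0.4564, 0.2951, 0.0231]
eef_rot: [0.707, -0.707, -0.0, -0.001]
wrist_force: [-0.8, -0.8, 5.8]
opening: 0.448
```

Call:
{"name": "apply_moves", "arguments": {
  "plan": "0 -0.4 0 0 0 0 0; 0 -0.8 0 0 0 0 0; 0.4 -0.6 -0.6 0 0 0 0; 0.4 0 -0.9 0 0 0 0; 0.4 0 -0.9 0 0 0 0"
}}

```text
time_s: 21.8
eef_pos: [0.517, 0.1742, 0.1138]
eef_rot: [0.707, -0.707, -0.002, -0.0]
wrist_force: [0.5, -0.0, -0.2]
opening: 0.442
```

Call:
{"name": "apply_moves", "arguments": {
  "plan": "0.4 0 -0.9 0 0 0 0; 0.4 0 -0.9 0 0 0 0; 0.4 0 -0.9 0 0 0 0; 0.4 0 -0.9 0 0 0 0; 0.4 0 -0.9 0 0 0 0"
}}

```text
time_s: 22.3
eef_pos: [0.616, -0.052, 0.112]
eef_rot: [0.707, -0.707, 0.0, 0.0]
wrist_force: [0.8, -0.4, -0.7]
opening: 0.442
```

Call:
{"name": "apply_moves", "arguments": {
  "plan": "0 0 0 0 0 0 0; 0 0 0 0 0 0 0; 0 0 0 0 0 0 0; 0 0 0 0 0 0 0; 0 0 0 0 0 0 0"
}}

```text
time_s: 22.8
eef_pos: [0.6153, -0.0486, 0.1122]
eef_rot: [0.707, -0.707, -0.001, 0.001]
wrist_force: [-0.1, -0.2, -1.2]
opening: 0.443
```

```bash
python3 -c "
from look import *
im,c=look('wrist','w10',1.2,B=[])
"
```

```text
22.8 [ 0.6153 -0.0486  0.1122] [ 7.072e-01 -7.070e-01 -6.000e-04  8.000e-04] 0.44261829728870017
```

View pics/w10.png

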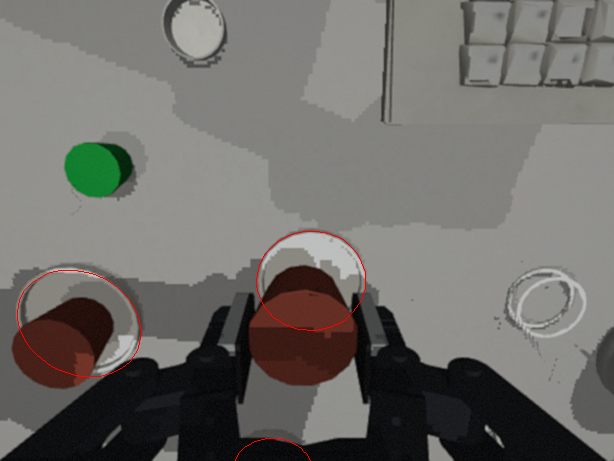

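Call:
{"name": "apply_moves", "arguments": {
  "plan": "0.11 0 -0.6 0 0 0 0; 0 0.4 0 0 0 0 0; 0 0.6 0 0 0 0 0; 0 0.5 0 0 0 0 0; 0 0.14 0 0 0 0 0"
}}

```text
time_s: 23.35
eef_pos: [0.6189, -0.0788, 0.0272]
eef_rot: [0.708, -0.707, 0.002, 0.002]
wrist_force: [-0.7, 0.1, -1.0]
opening: 0.445
```

Call:
{"name": "apply_moves", "arguments": {
  "plan": "0 0 0 0 0 0 0; 0 0 0 0 0 0 0; 0 0 0 0 0 0 0; 0 0 0 0 0 0 0; 0 0 0 0 0 0 0"
}}

```text
time_s: 23.85
eef_pos: [0.6218, -0.0802, 0.0313]
eef_rot: [-0.707, 0.707, 0.001, 0.001]
wrist_force: [-0.2, -1.3, -1.3]
opening: 0.445
```

Call:
{"name": "apply_moves", "arguments": {
  "plan": "0 0.06 0 0 0 0 0; 0 0.04 0 0 0 0 0; 0 0 0 0 0 0 0; 0 0 0 0 0 0 0; 0 0 0 0 0 0 0"
}}

```text
time_s: 24.35
eef_pos: [0.6214, -0.0801, 0.0261]
eef_rot: [-0.707, 0.707, 0.0, 0.0]
wrist_force: [-3.1, 1.1, 7.3]
opening: 0.444
```

Contact with the dish floor; release and retreat.

Call:
{"name": "apply_moves", "arguments": {
  "plan": "0 0 0 0 0 0 0.75; 0 0 0 0 0 0 0.85; 0 0 0 0 0 0 0.85; 0 -0.3 0 0 0 0 0.85; 0 -0.6 0 0 0 0 0.85"
}}

```text
time_s: 24.85
eef_pos: [0.6191, -0.0795, 0.0687]
eef_rot: [0.708, -0.707, 0.002, 0.002]
wrist_force: [0.3, 0.7, 0.8]
opening: 0.854
```

Call:
{"name": "apply_moves", "arguments": {
  "plan": "0 -0.8 0 0 0 0 1; 0 -0.8 0 0 0 0 1; -0.5 -0.8 -0.4 0 0 0 1; -0.5 -0.8 -0.4 0 0 0 1; -0.5 -0.3 -0.4 0 0 0 1"
}}

```text
time_s: 25.35
eef_pos: [0.5485, -0.1403, 0.2493]
eef_rot: [-0.706, 0.708, 0.003, 0.002]
wrist_force: [1.0, -0.4, 1.2]
opening: 1.002
```

Call:
{"name": "apply_moves", "arguments": {
  "plan": "0 0 -0.8 0 0 0 1; 0 0 -0.8 0 0 0 1; 0 0 0 0 0 0 1; 0 0 0 0 0 0 1; 0 0 0 0 0 0 1"
}}

```text
time_s: 25.85
eef_pos: [0.5474, -0.2183, 0.2437]
eef_rot: [0.707, -0.707, -0.0, 0.0]
wrist_force: [-0.0, 0.1, -0.0]
opening: 0.994
```

```bash
python3 -c "
from look import *
B=[((.461,-.264),.011,.023),((.593,-.2365),.0155,.029),((.621,-.08),.020,.035),((.467,-.112),.0245,.041)]
im,c=look('wrist','w11',1.5,B=B)
im,c=look('side','s11',1.5,B=B)
b=cv2.imread('pics/s11.png')
cv2.imwrite('pics/s11z.png',cv2.resize(b[170:370,310:530],None,fx=2.8,fy=2.8))
o=ctrl.camera('side')
for t in('union','cap'): print(ctrl.recognise('side',t))
"
```

```text
25.85 [ 0.5474 -0.2183  0.2437] [ 7.073e-01 -7.070e-01 -2.000e-04  1.000e-04] 0.994494759336197
25.9 [ 0.5475 -0.2179  0.2435] [ 7.073e-01 -7.070e-01 -4.000e-04  4.000e-04] 0.9977697425458405
[{'point': [0.5606, 0.3093, 0.0109], 'score': 0.47}]
[{'point': [0.4659, -0.0966, 0.0405], 'score': 0.72}, {'point': [0.5578, 0.0678, 0.0043], 'score': 0.5}]
```

View pics/w11.png

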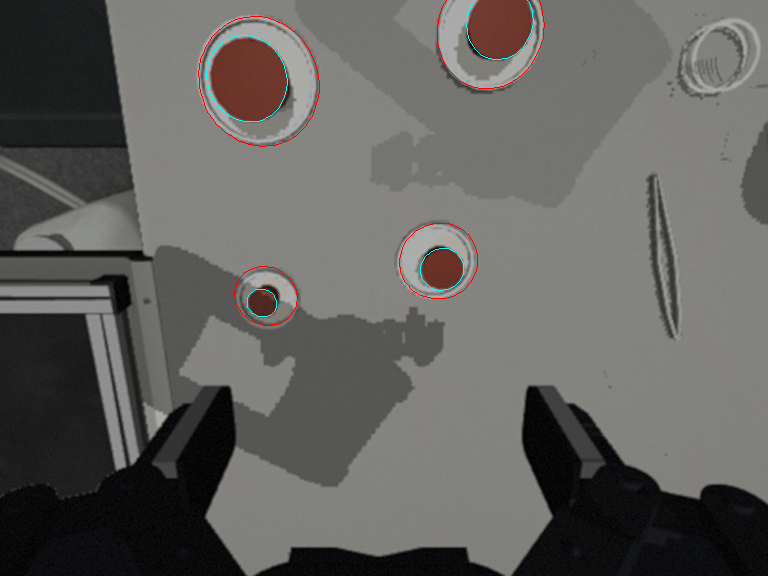

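View pics/s11z.png

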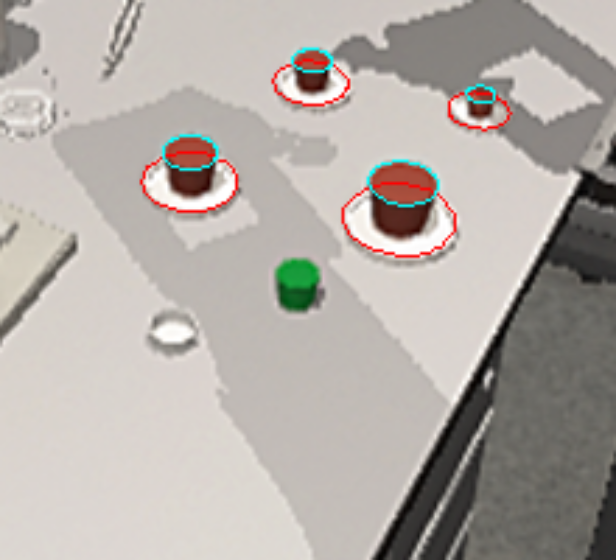

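All four stoppers stand within a few mm of where the overlay circles expect them. The cap and the fitting have not moved, and the arm is clear. Handing in.

```bash
python3 -c "
from bench import ctrl
print(ctrl.hand_in())"
```

```text
the job is handed in; nothing more can be done
None
```

All four red-brown stoppers now stand narrow end down in the dishes of their own size rank, and I handed the job in at about 26 s of the 83 s. The hand-in gave no verdict.

- **Placing:** in the last wrist and side pictures, the predicted outline of each upright stopper on its dish floor matched what showed, to within a few mm of centre (15 mm allowed). While being set down, bung_2, bung_3 and bung_4 touched the dish floor with 5 to 16 N. I released bung_1 about 1 mm above its floor, and it stands upright in the pictures.
- **Left alone:** the last network readings for the white tube fitting and the white bottle cap are within about 2 mm of the first ones. I did not touch the green or purple look-alikes. The green one was in the last pictures I viewed; I did not check the purple one again after the first pick.
- **Disagreements:** in the last check the network gave a false "cap" reading on top of bung_4, which I discounted against the picture. Some early side-camera positions were 3 to 6 mm off, and I corrected them with the wrist camera before gripping.

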